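Start two clotting tubes in the dry block and tip the finished one to read it

TASK

Stand the two fresh tubes from the white rack in the incubator's aluminium block, each upright and fully home in a free well of its own. Then draw out the tall tube that was in the block from the beginning, and tip it over on its side to see whether it has clotted: at least 60 degrees from upright but not upside down, its middle 20 cm or more above the worktop. Finish still holding it like that, motionless; keep the fresh tubes upright all the way, and leave the two short control vials and everything else where they stand.

Things in the scene. Friction and masses are not known exactly. Their poses are not given: they have to be found in the camera images.
- incubator: dry block incubator (fixed), white, 195 x 196 mm, sloping key panel facing the robot. Behind it an aluminium block 96 x 142 mm with six round wells, two rows of three, 46 mm apart both ways; block top 90 mm above the worktop, housing 82 mm. Origin on the worktop under it; x to its rear, y to its left seen from the robot; block centre 25 mm along x
- test_tube_mid (a point): middle (half-way up) of the tall tube in the incubator at the start, the finished clotting test: capped sample tube 113 mm high, 13 mm diameter, cap the top 22 mm and 15 mm wide, about 13 g; z along it to the cap. It stands on the floor of its well, its middle level with the block's top, 56 mm sticking out
- rack: white tube rack (fixed), 58 x 192 mm, 62 mm high, one row of four places 46 mm apart along its y axis, two of them holding the fresh tubes. Origin on the worktop under its centre; x across the row, z up. Tubes stand on its base plate, 4 mm above the worktop, in 16 mm holes, and stick out 58 mm above its top plate
- control_a: short control vial standing in a well: amber glass 13 mm wide with a white screw cap 19 mm wide; 73 mm high, the cap's top 17 mm above the block. Origin at its foot, z up
- control_b: the other short control vial, the same in shape and size. Origin at its foot, z up
- timer: bench timer standing on the worktop, 39 x 68 x 62 mm high; origin under its centre
- label_roll: white roll of labels lying flat, 66 mm across, 26 mm high; origin under its centre
- marker: black-capped marker pen lying on the worktop, 133 mm long, 12 mm thick; origin under its centre
- fresh_a_mid (a point): middle (half-way up) of one fresh tube, standing in the rack at the start: the same kind of tube as the test tube (113 mm high, 13 mm diameter, cap 22 mm high and 15 mm wide, about 13 g); z along the tube to the cap. Fully home in a well its middle is level with the block's top
- fresh_b_mid (a point): middle (half-way up) of the other fresh tube, standing in the rack at the start: the same kind of tube as the test tube (113 mm high, 13 mm diameter, cap 22 mm high and 15 mm wide, about 13 g); z along the tube to the cap. Fully home in a well its middle is level with the block's top
- well0 (a point): centre of the mouth of the well in the front row left (seen from the robot), level with the block's top; round, 16 mm wide with a 2 mm chamfer, 56.5 mm deep, flat floor. It is free if no tube or vial stands in it
- well1 (a point): centre of the mouth of the well in the front row middle (seen from the robot), level with the block's top; round, 16 mm wide with a 2 mm chamfer, 56.5 mm deep, flat floor. It is free if no tube or vial stands in it
- well2 (a point): centre of the mouth of the well in the front row right (seen from the robot), level with the block's top; round, 16 mm wide with a 2 mm chamfer, 56.5 mm deep, flat floor. It is free if no tube or vial stands in it
- well3 (a point): centre of the mouth of the well in the back row left (seen from the robot), level with the block's top; round, 16 mm wide with a 2 mm chamfer, 56.5 mm deep, flat floor. It is free if no tube or vial stands in it
- well4 (a point): centre of the mouth of the well in the back row middle (seen from the robot), level with the block's top; round, 16 mm wide with a 2 mm chamfer, 56.5 mm deep, flat floor. It is free if no tube or vial stands in it
- well5 (a point): centre of the mouth of the well in the back row right (seen from the robot), level with the block's top; round, 16 mm wide with a 2 mm chamfer, 56.5 mm deep, flat floor. It is free if no tube or vial stands in it

How it is judged (in metres and radians):
On the way, in this order (a step that is already met when the one before it is completed fails the run):
1. both fresh tubes stand fully home in wells of the block while the test tube is still in its own ((distance between fresh_a_mid and well0 below 0.006 m or distance between fresh_a_mid and well1 below 0.006 m or distance between fresh_a_mid and well2 below 0.006 m or distance between fresh_a_mid and well3 below 0.006 m or distance between fresh_a_mid and well4 below 0.006 m or distance between fresh_a_mid and well5 below 0.006 m) and angle between each of fresh_a_mid, fresh_b_mid's own z axis and vertical below 0.12 rad and (distance between fresh_b_mid and well0 below 0.006 m or distance between fresh_b_mid and well1 below 0.006 m or distance between fresh_b_mid and well2 below 0.006 m or distance between fresh_b_mid and well3 below 0.006 m or distance between fresh_b_mid and well4 below 0.006 m or distance between fresh_b_mid and well5 below 0.006 m) and distance of test_tube_mid from where it was at the start of the episode below 0.008 m), for 0.2 s.
2. the test tube is drawn up clear of its well (height (world z) of test_tube_mid above 0.15 m), for 0.1 s.
At the end, for the whole second after the job is handed in: Each fresh tube let go in a well, its middle within 6 mm of the centre of the well's mouth, within 7 degrees of upright. Test tube held by the fingers, still, touching neither incubator nor rack, middle over 195 mm above the worktop, tipped 58 to 126 degrees from upright ((distance between fresh_a_mid and well0 below 0.006 m or distance between fresh_a_mid and well1 below 0.006 m or distance between fresh_a_mid and well2 below 0.006 m or distance between fresh_a_mid and well3 below 0.006 m or distance between fresh_a_mid and well4 below 0.006 m or distance between fresh_a_mid and well5 below 0.006 m) and angle between each of fresh_a_mid, fresh_b_mid's own z axis and vertical below 0.12 rad and (distance between fresh_b_mid and well0 below 0.006 m or distance between fresh_b_mid and well1 below 0.006 m or distance between fresh_b_mid and well2 below 0.006 m or distance between fresh_b_mid and well3 below 0.006 m or distance between fresh_b_mid and well4 below 0.006 m or distance between fresh_b_mid and well5 below 0.006 m) and height (world z) of test_tube_mid above 0.195 m and angle between test_tube_mid's own z axis and vertical between 1.02 and 2.2 rad and contact force between the fingers and test_tube above 0.5 N and linear speed of test_tube below 0.03 m/s and angular speed of test_tube below 0.3 rad/s and contact force between test_tube and incubator below 0.05 N and contact force between test_tube and rack below 0.05 N and contact force between the fingers and fresh_a below 0.05 N and contact force between the fingers and fresh_b below 0.05 N); the arm keeps its last pose, push and grip.
It fails at once if a control vial is shifted from its well by more than 15 mm (distance of any of control_a, control_b from where it was at the start of the episode above 0.015 m).
It fails at once if the timer, label roll or marker is moved by more than 30 mm (distance of any of timer, label_roll, marker from where it was at the start of the episode above 0.03 m).
It fails at once if a fresh tube is tilted more than 35 degrees (angle between any of fresh_a_mid, fresh_b_mid's own z axis and vertical above 0.61 rad).
It also fails if it takes over 70 s, if anything falls off the work surface, if the arm or the gripper's body presses on something with over 40 N, if the wrist force passes 120 N, or if a joint passes its speed limit or range.

ROBOT

A 6-joint arm with a two-finger parallel gripper is mounted at the origin on a cart in front of the work surface, level with it; the furniture and walls round the work are solid. World frame = base frame: x ahead of the robot, y to its left, z up, the work surface at z = 0. Lengths are in mm, angles in rad, forces in N, time in s.
With the tool pointing down it reaches from about 275 to 1000 mm from the base axis. Payload 8.4 kg.
Tool frame: the origin (TCP) lies on the centre line of the jaws, within the pads' length; the fingertips stand r.tip_reach ahead of it and the grasp point (between the pads) lies 11 mm behind it (r.tip_reach is the distance from the TCP to the fingertips, in mm); z points along the fingers, y is the line along which they close (so a half turn about z gives the same grasp; the last joint's range is limited). The gripper opens to 85 mm and grips with 20 to 120 N. Pads are 22 mm wide; open, the fingers measure 114 mm over their backs; the gripper's body (76 mm by 85 mm) begins 54 mm behind the grasp point. The pads swing forward as they close: fully open they stand 13 mm farther back than shut.
Start: joints at [-1.23, 0.353, 1.633, -0, 1.155, -0.002], TCP at [210.077, -588.639, 239.281] pointing down, gripper open.
Joint ranges: [-2.63, 2.63], [-0.92, 2.1], [0.06, 2.66], [-1.3, 4.44], [0, 2.69], [-3.02, 3.02]. Speed limits (rad/s): [2.22, 2.22, 2.79, 3.14, 3.14, 3.14].

INTERFACE

Orientations are given as [roll, pitch, yaw] about the fixed x, y, z axes, in that order (R = Rz(yaw) Ry(pitch) Rx(roll)).
In Python, from rig import r gives the robot as it stands.
- The arm moves only by the tool carry_out, never from a script. Its argument "targets" is a list of rows, each an object with "dp": the shift along the tool's x, y, z in mm, a list of three; "yaw": the turn about the tool's z in degrees. A call has 1 to 12 rows; each row is the pose to reach, as a shift and turn from the pose commanded when the call began, along the tool's axes at that moment; what a row does not reach only later rows make up. A row lasts 1/8 s, in which the tool goes at most 62.5 mm and 10.7 degrees, less where a joint would pass 70% of its speed; a pose out of reach is approached as far as the arm can. A call with a gripper value outside its range is refused whole. "fingers" is the opening, from -1 (shut) to 1 (fully open), so that 0 is half open, set as the call begins (left out, the last holds). The fingers move at their own pace and stop on an object; "grip_force" is the grip in N (left out, the last holds). Time passes only in rows, so rows that repeat a pose let the fingers close. It gives the time, the measured TCP pose, the force, the opening and the grip force at its end, in the units of the state.
- r.sense(): the state, without advancing time (a new reading comes with each control period).
- r.grab_frame(name): name is "side" or "top" or "wrist"; returns the picture (384x512x3 uint8, red, green, blue); there is no depth.
- r.get_calibration(name): a dict with "fx", "fy", "cx", "cy" (pixels), "rvec" (rotation vector, rad) and "tvec" (3), from world to camera coordinates, as OpenCV has them. Camera axes: x right, y down, z forward; pixel columns grow to the right and rows downward; lengths in mm; the calibration is good to about 2 mm. A picture is of the moment at which its call begins: read the wrist's pose just before it. get_calibration takes no time and is no camera call; for the wrist camera it gives the pose at the moment of the call.
- r.sign_off(): hands the job in; it is judged then, once.
The state is a dict: "clock": time; "qpos": joint angles; "qvel": joint speeds; "joint_efforts": joint torques, N m; "eef_pos": TCP position; "tcp_rot": TCP orientation; "contact_force": force on the tool from outside, world axes, zero at the start; "wrist_torque": the same for the moment, N m; "opening": opening from 0.0 (shut) to 1.0 (fully open); "grasp_force": force on a finger pad.
Only numpy, scipy, OpenCV 4.12 (cv2) and the standard library are available. Lean on these libraries where they do the work, as an engineer would, in place of code of your own. Each camera call takes 0.05 s, during which the arm holds its last target. There are 200 camera calls.

## Working session

There is one attempt and no reset: what is moved stays moved. The work goes in short steps, Python scripts to look and compute and a tool call to move; the robot and the scene stay as the last step left them, time stands still between calls to the robot, and variables do not carry over. Pictures are saved under pics/ and viewed, at most 10 in all, crops included, and the job is handed in when it is done.

Besides the shell and the picture viewer there is one more tool, called after "Call:" by a JSON object that holds its "method" and its "body", one argument or row to a line. carry_out: Moves the arm, as the interface text tells. Its arguments: {"type":"object","properties":{"targets":{"type":"array","items":{"type":"object","properties":{"dp":{"type":"array","items":{"type":"number"}},"yaw":{"type":"number"}}}},"fingers":{"type":"number"},"grip_force":{"type":"number"}},"required":["targets"]}

```bash
ls; mkdir -p pics
python3 - <<'E'
from rig import r
import cv2,numpy as np
print(r.tip_reach,r.sense())
for n in("top","side"):
    f=r.grab_frame(n); cv2.imwrite(f"pics/{n}0.png",cv2.resize(f[:,:,::-1],(800,600),interpolation=cv2.INTER_CUBIC))
    np.save(f"pics/{n}0.npy",f);c=r.get_calibration(n);print(n,c)
    R=cv2.Rodrigues(np.array(c["rvec"],float))[0];print(-R.T@np.array(c["tvec"]).ravel())
E
```

```text
pics
8.0 {'clock': 0.0, 'qpos': array([-1.23041125e+00,  3.53671727e-01,  1.63411346e+00,  2.01505663e-05,
        1.15521647e+00, -2.39733498e-03]), 'qvel': array([-0.0024141 , -0.00034646,  0.0005234 , -0.00087015,  0.00379424,
       -0.00129162]), 'joint_efforts': array([-1.81647782e-03, -6.05249548e+01, -3.42062938e+01, -1.28890847e-04,
        9.38151759e-03,  9.11504139e-05]), 'eef_pos': array([ 209.92198797, -588.20347653,  238.55580074]), 'tcp_rot': array([-3.14018370e+00, -2.18017165e-05,  3.42774250e-01]), 'contact_force': array([-0.36536135,  0.3509426 , -0.0896786 ]), 'wrist_torque': array([-0.00374974,  0.02586447,  0.0106235 ]), 'grasp_force': 0.0, 'opening': 0.9993936779071869}
top {'fx': 404.0543992045563, 'fy': 404.0543992045563, 'cx': 256.28744963060063, 'cy': 186.31616742673538, 'rvec': array([ 1.64731453, -2.35857941,  0.48849325]), 'tvec': array([ 147.85858199,  482.00301811, 1401.96413237])}
[ -45.24266564  186.04482916 1477.50902567]
side {'fx': 353.25007733204257, 'fy': 353.25007733204257, 'cx': 255.99609478061743, 'cy': 190.69604272947342, 'rvec': array([ 1.91427324, -0.26040833,  0.15420097]), 'tvec': array([-485.19470577,  141.26762168, 1241.30426059])}
[  195.85837292 -1202.57186977   558.27153482]
```

View pics/top0.png

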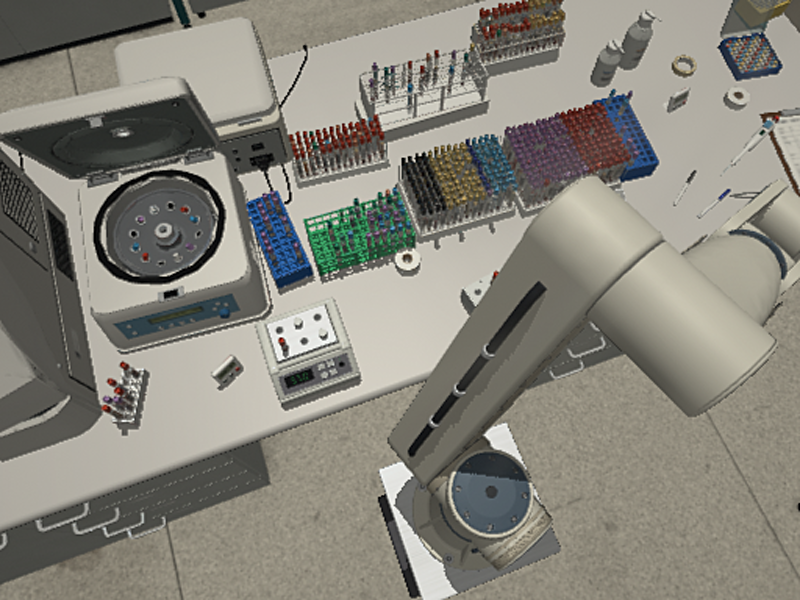

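View pics/side0.png

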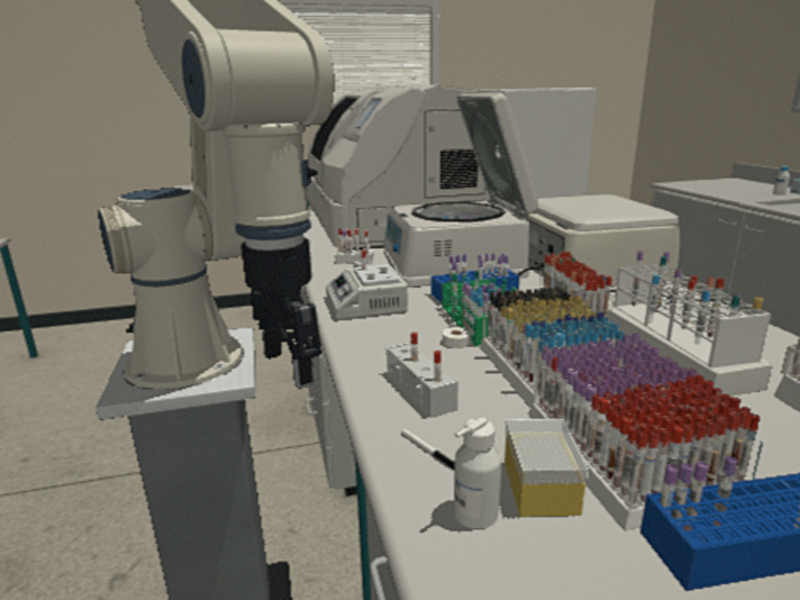

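The top view shows the incubator at about (308,350) with the red-capped test tube near (283,345). The rack at (480,290) is mostly hidden by the arm. The side view shows the rack at (422,380) with red caps at (414,338) and (437,357). I'll enlarge both.

Run:
```python
import cv2,numpy as np
t=np.load("pics/top0.npy")[185:265,160:235,::-1]; s=np.load("pics/side0.npy")[205:270,240:300,::-1]
# x8 and x
a=cv2.resize(t,None,fx=6,fy=6,interpolation=cv2.INTER_CUBIC);b=cv2.resize(s,None,fx=5.5,fy=5.5,interpolation=cv2.INTER_CUBIC)
o=np.zeros((480,790,3),np.uint8);o[:480,:450]=a;o[:b.shape[0],455:455+b.shape[1]]=b
cv2.imwrite("pics/crop0.png",o)
```

```text
(no output)
```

View pics/crop0.png

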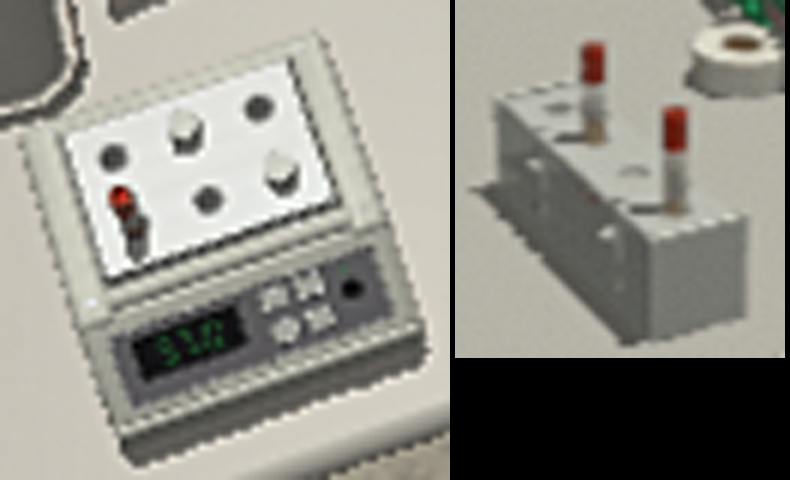

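The top crop shows free wells at (113,157) back left, (259,107) back right and (208,200) front middle. The vials are back middle and front right, and the test tube is front left. In the side crop the rack has tubes at places 2 and 4, with cap tops at (593,46) and (675,110).

```bash
cat > h.py <<'E'
import cv2,numpy as np
from rig import r
def ray(c,uv,z):
    R=cv2.Rodrigues(np.array(c["rvec"],float))[0];t=np.array(c["tvec"],float).ravel();o=-R.T@t
    d=R.T@np.array([(uv[0]-c["cx"])/c["fx"],(uv[1]-c["cy"])/c["fy"],1]);return (o+d*(z-o[2])/d[2])[:2]
def fit(m,w):  # rigid 2D m->w
    m=np.array(m,float);w=np.array(w);a=m-m.mean(0);b=w-w.mean(0)
    th=np.arctan2((a[:,0]*b[:,1]-a[:,1]*b[:,0]).sum(),(a*b).sum());R=np.array([[np.cos(th),-np.sin(th)],[np.sin(th),np.cos(th)]])
    o=w.mean(0)-R@m.mean(0);return th,o,R,np.linalg.norm(m@R.T+o-w,axis=1)
def move(xy,z):  # tool-frame shift to world target
    from scipy.spatial.transform import Rotation as Ro
    s=r.sense();return Ro.from_euler('xyz',s["tcp_rot"]).inv().apply(np.r_[xy,z]-s["eef_pos"])
E
python3 - <<'E'
from h import *
T=r.get_calibration("top");S=r.get_calibration("side")
p=lambda u,f,o:((np.array(u)+.5)/f-.5+o)
w=[ray(T,p(u,6,(160,185)),90) for u in((208,200),(113,157),(259,107))]
th,o,R,e=fit([(2,0),(48,46),(48,-46)],w);print("inc",np.degrees(th),o,e)
for i,m in enumerate([(2,46),(2,0),(2,-46),(48,46),(48,0),(48,-46)]):print(i,R@m+o)
print("testcap",ray(T,p((119,193),6,(160,185)),146))
for u,z in[((138,47),117),((219,110),117),((142,142),62),((220,212),62),((105,107),62),((180,172),62)]:print(u,z,ray(S,p(u,5.5,(240,205)),z))
E
```

```text
inc 0.22874020291934272 [465.21075331 224.54696891] [0.36056256 0.15696042 0.50557451]
0 [467.02709345 270.55458685]
1 [467.21073737 224.55495343]
2 [467.39438128 178.55532001]
3 [513.02672687 270.73823077]
4 [513.21037079 224.73859735]
5 [513.39401471 178.73896393]
testcap [468.02392928 270.27316037]
(138, 47) 117 [ 463.8586167  -256.54045067]
(219, 110) 117 [ 481.80448436 -344.71016447]
(142, 142) 62 [ 463.50872921 -263.85900152]
(220, 212) 62 [ 480.08987414 -352.35535353]
(105, 107) 62 [ 455.35511954 -214.73626869]
(180, 172) 62 [ 473.28349368 -304.08754567]
```

```bash
python3 -c "
from h import *
print(move((440,-304),240))"
```

```text
[ 312.22041091 -190.36672518   -1.12053114]
```

Call:
{"method": "carry_out", "body": {
  "targets": [
    {"dp":[38,-23,0],"yaw":3},
    {"dp":[80,-49,0],"yaw":7},
    {"dp":[130,-80,0],"yaw":12},
    {"dp":[180,-110,0],"yaw":16},
    {"dp":[230,-140,0],"yaw":19.6},
    {"dp":[275,-168,0],"yaw":19.6},
    {"dp":[300,-183,0],"yaw":19.6},
    {"dp":[312,-190,0],"yaw":19.6},
    {"dp":[312,-190,0],"yaw":19.6},
    {"dp":[312,-190,0],"yaw":19.6}
  ],
  "fingers": 0,
  "grip_force": 40
}}

```text
clock: 1.35
eef_pos: [439.5, -305.6, 239.2]
tcp_rot: [3.141, 0.0, -0.0]
contact_force: [0.4, -0.6, 0.1]
opening: 0.501
grasp_force: 0.0
```

Run:
```python
from h import *
s=r.sense();print(s["eef_pos"],s["tcp_rot"],s["qpos"])
c=r.get_calibration("wrist");f=r.grab_frame("wrist");np.save("pics/w1.npy",f)
import pickle;pickle.dump(c,open("w1.pkl","wb"))
R=cv2.Rodrigues(np.array(c["rvec"],float))[0];print(-R.T@np.array(c["tvec"]).ravel(),R[2],c["fx"])
cv2.imwrite("pics/w1.png",cv2.resize(f[:,:,::-1],(800,600),interpolation=cv2.INTER_CUBIC))
```

```text
[ 439.45158455 -305.63617727  239.17437059] [ 3.14143020e+00  3.83684174e-04 -1.26325341e-05] [-6.10277273e-01  2.14004040e-01  1.82497775e+00 -3.95539098e-04
  1.10283222e+00  9.60710110e-01]
[ 521.35348174 -305.48706725  374.2467011 ] [-3.18336879e-01  6.07614664e-04 -9.47977459e-01] 336.3844590347537
```

View pics/w1.png

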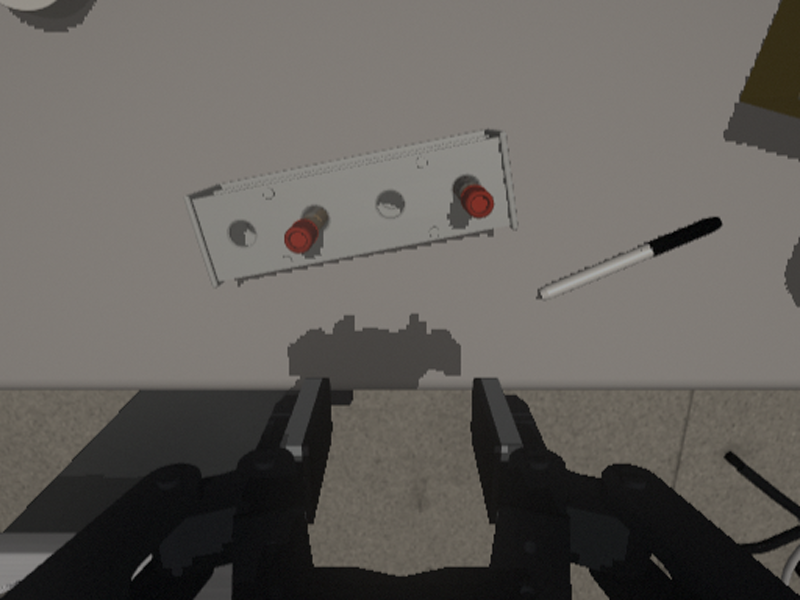

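The wrist view shows the rack with cap tops at (299,239) and (480,204), and empty holes at (242,234) and (390,204). The marker is at (630,260), clear of the path.

Run:
```python
from h import *
import pickle;c=pickle.load(open("w1.pkl","rb"))
k=.64
for u,z in[((299,239),117),((480,204),117),((242,234),60),((390,204),60)]:
    print(u,ray(c,((u[0]+.5)*k-.5,(u[1]+.5)*k-.5),z))
```

```text
(299, 239) [ 464.84082647 -254.50822225]
(480, 204) [ 482.16127301 -343.86848732]
(242, 234) [ 455.42832027 -208.81408548]
(390, 204) [ 473.51116199 -298.75764383]
```

Call:
{"method": "carry_out", "body": {
  "targets": [
    {"dp":[24.4,-49.8,20]},
    {"dp":[24.4,-49.8,50]},
    {"dp":[24.4,-49.8,85]},
    {"dp":[24.4,-49.8,115]},
    {"dp":[24.4,-49.8,135]},
    {"dp":[24.4,-49.8,144]},
    {"dp":[24.4,-49.8,144]},
    {"dp":[24.4,-49.8,144]}
  ]
}}

```text
schema error: expected keys dp, yaw
```

Call:
{"method": "carry_out", "body": {
  "targets": [
    {"dp":[0,0,0]},
    {"dp":[0,0,0]},
    {"dp":[0,0,0]},
    {"dp":[0,0,0]},
    {"dp":[0,0,0]},
    {"dp":[0,0,0]}
  ],
  "fingers": -1,
  "grip_force": 40
}}

```text
schema error: expected keys dp, yaw
```

Call:
{"method": "carry_out", "body": {
  "targets": [
    {"dp":[24.4,-49.8,20],"yaw":0},
    {"dp":[24.4,-49.8,50],"yaw":0},
    {"dp":[24.4,-49.8,85],"yaw":0},
    {"dp":[24.4,-49.8,115],"yaw":0},
    {"dp":[24.4,-49.8,135],"yaw":0},
    {"dp":[24.4,-49.8,144],"yaw":0},
    {"dp":[24.4,-49.8,144],"yaw":0},
    {"dp":[24.4,-49.8,144],"yaw":0}
  ]
}}

```text
clock: 2.4
eef_pos: [464.9, -255.6, 96.1]
tcp_rot: [3.141, -0.001, 0.0]
contact_force: [0.7, -0.1, 0.2]
opening: 0.501
grasp_force: 0.0
```

Call:
{"method": "carry_out", "body": {
  "targets": [
    {"dp":[0,0,0],"yaw":0},
    {"dp":[0,0,0],"yaw":0},
    {"dp":[0,0,0],"yaw":0},
    {"dp":[0,0,0],"yaw":0},
    {"dp":[0,0,0],"yaw":0},
    {"dp":[0,0,0],"yaw":0}
  ],
  "fingers": -1,
  "grip_force": 40
}}

```text
clock: 3.15
eef_pos: [465.0, -255.2, 95.9]
tcp_rot: [3.141, -0.001, 0.001]
contact_force: [0.6, 0.4, 5.9]
opening: 0.156
grasp_force: 38.9
```

Call:
{"method": "carry_out", "body": {
  "targets": [
    {"dp":[0,0,-25],"yaw":0},
    {"dp":[0,0,-60],"yaw":0},
    {"dp":[0,0,-100],"yaw":0},
    {"dp":[0,0,-130],"yaw":0},
    {"dp":[3,-30,-145],"yaw":0},
    {"dp":[8,-80,-150],"yaw":0},
    {"dp":[12,-130,-150],"yaw":0},
    {"dp":[17,-185,-150],"yaw":0},
    {"dp":[20,-240,-150],"yaw":0},
    {"dp":[22,-295,-150],"yaw":0},
    {"dp":[24,-350,-150],"yaw":0},
    {"dp":[25,-380,-150],"yaw":0}
  ]
}}

```text
clock: 4.65
eef_pos: [488.8, 127.5, 245.3]
tcp_rot: [-3.141, -0.0, 0.003]
contact_force: [0.3, 0.1, -0.0]
opening: 0.156
grasp_force: 39.1
```

Call:
{"method": "carry_out", "body": {
  "targets": [
    {"dp":[0,-15,0],"yaw":0},
    {"dp":[0,-15,0],"yaw":0},
    {"dp":[0,-15,0],"yaw":0}
  ]
}}

```text
clock: 5.03
eef_pos: [489.1, 139.0, 245.2]
tcp_rot: [3.141, 0.0, 0.0]
contact_force: [0.6, -0.1, -0.8]
opening: 0.159
grasp_force: 39.1
```

Run:
```python
from h import *
s=r.sense();print(s["eef_pos"],s["tcp_rot"],s["opening"])
c=r.get_calibration("wrist");f=r.grab_frame("wrist");np.save("pics/w2.npy",f)
import pickle;pickle.dump(c,open("w2.pkl","wb"))
cv2.imwrite("pics/w2.png",cv2.resize(f[:,:,::-1],(800,600),interpolation=cv2.INTER_CUBIC))
```

```text
[489.0540561  138.97657702 245.18804832] [3.14112397e+00 2.90328034e-04 8.36673008e-05] 0.15892802623394592
```

View pics/w2.png

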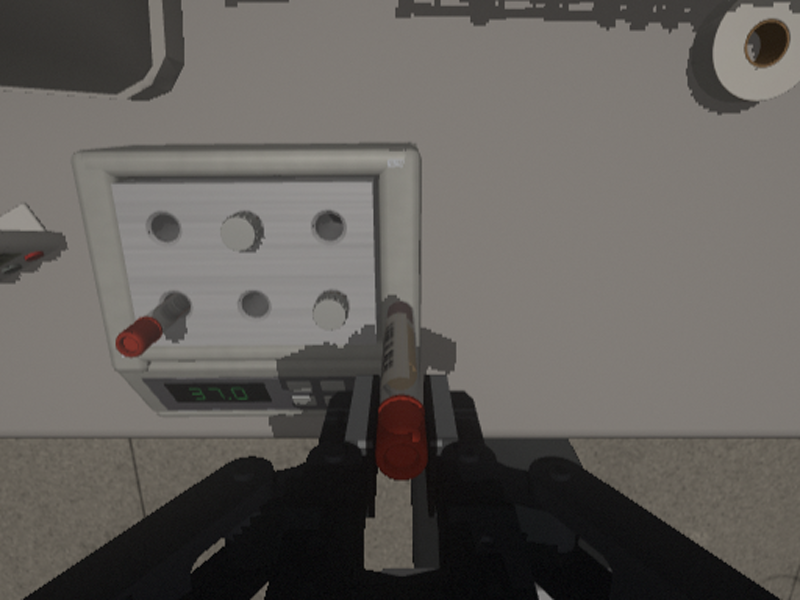

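The held tube hangs upright, with its cap top at (402,458) and bottom at about (400,306). The free wells are at (165,227), (329,225) and (255,304), and the test cap top is at (131,342).

Run:
```python
from h import *
import pickle;c=pickle.load(open("w2.pkl","rb"))
k=.64;g=lambda u,z:ray(c,((u[0]+.5)*k-.5,(u[1]+.5)*k-.5),z)
w=[g(u,90) for u in((255,304),(165,227),(329,225))]
th,o,R,e=fit([(2,0),(48,46),(48,-46)],w);print("inc",np.degrees(th),o,e)
for i,m in enumerate([(2,46),(2,0),(2,-46),(48,46),(48,0),(48,-46)]):print(i,R@m+o)
print("test",g((131,342),146.5),"held cap",g((402,458),267),"bottom",g((400,306),154))
```

```text
inc 0.6207544590409133 [466.60426283 224.668835  ] [0.11767843 0.24621244 0.18794152]
0 [468.10578158 270.68780328]
1 [468.60414545 224.69050299]
2 [469.10250932 178.69320271]
3 [514.10308187 271.18616715]
4 [514.60144574 225.18886686]
5 [515.09980961 179.19156658]
test [469.01049861 269.79352684] held cap [489.54207614 138.96955852] bottom [490.09234958 139.69364977]
```

Call:
{"method": "carry_out", "body": {
  "targets": [
    {"dp":[24.8,-39,0],"yaw":0},
    {"dp":[24.8,-39,20],"yaw":0},
    {"dp":[24.8,-39,40],"yaw":0},
    {"dp":[24.8,-39,54],"yaw":0},
    {"dp":[24.8,-39,54],"yaw":0},
    {"dp":[24.8,-39,54],"yaw":0}
  ]
}}

```text
clock: 5.82
eef_pos: [514.4, 178.8, 191.9]
tcp_rot: [-3.141, -0.001, 0.0]
contact_force: [0.2, 0.0, -0.6]
opening: 0.157
grasp_force: 39.1
```

Run:
```python
from h import *
s=r.sense();print(s["eef_pos"],s["contact_force"])
c=r.get_calibration("wrist");f=r.grab_frame("wrist");np.save("pics/w3.npy",f)
import pickle;pickle.dump(c,open("w3.pkl","wb"))
cv2.imwrite("pics/w3.png",cv2.resize(f[90:290,130:380,::-1],(800,640),interpolation=cv2.INTER_CUBIC)[:600])
```

```text
[514.38071371 178.79161898 191.91997781] [ 0.16560463  0.04257047 -0.63442714]
```

View pics/w3.png

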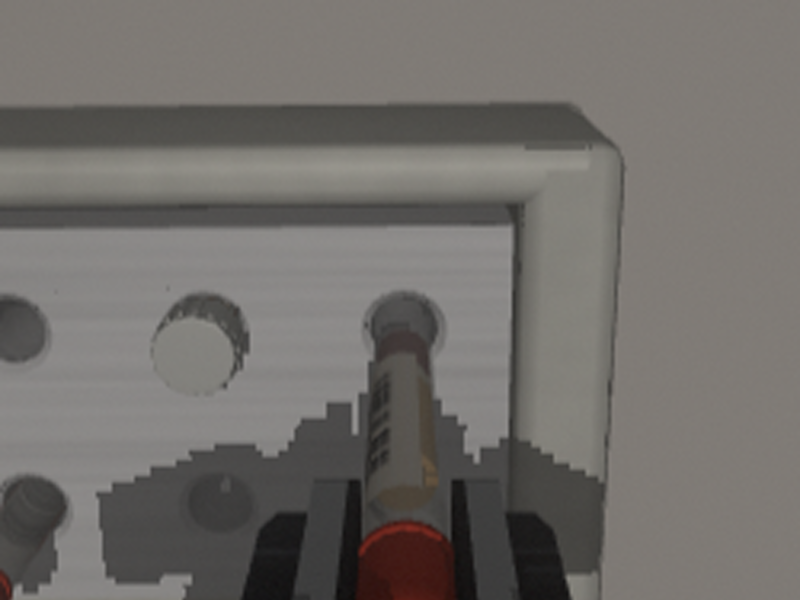

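The tube's lower end is over the well in line with it (column 403, well at 404). I'll lower it.

Call:
{"method": "carry_out", "body": {
  "targets": [
    {"dp":[0,0,12],"yaw":0},
    {"dp":[0,0,24],"yaw":0},
    {"dp":[0,0,36],"yaw":0},
    {"dp":[0,0,48],"yaw":0},
    {"dp":[0,0,58],"yaw":0},
    {"dp":[0,0,64],"yaw":0},
    {"dp":[0,0,64],"yaw":0},
    {"dp":[0,0,64],"yaw":0}
  ]
}}

```text
clock: 6.88
eef_pos: [514.2, 179.1, 127.6]
tcp_rot: [-3.141, -0.001, 0.001]
contact_force: [-0.1, -0.1, -0.6]
opening: 0.158
grasp_force: 39.1
```

Call:
{"method": "carry_out", "body": {
  "targets": [
    {"dp":[0,0,1],"yaw":0},
    {"dp":[0,0,1],"yaw":0}
  ]
}}

```text
clock: 7.12
eef_pos: [514.0, 179.0, 126.5]
tcp_rot: [-3.142, -0.0, 0.001]
contact_force: [0.6, 0.9, 0.0]
opening: 0.156
grasp_force: 39.1
```

Call:
{"method": "carry_out", "body": {
  "targets": [
    {"dp":[0,0,0],"yaw":0},
    {"dp":[0,0,0],"yaw":0},
    {"dp":[0,0,0],"yaw":0},
    {"dp":[0,0,0],"yaw":0},
    {"dp":[0,0,-15],"yaw":0},
    {"dp":[0,0,-45],"yaw":0},
    {"dp":[0,0,-85],"yaw":0},
    {"dp":[0,0,-115],"yaw":0}
  ],
  "fingers": 0
}}

```text
clock: 8.12
eef_pos: [514.3, 179.2, 244.1]
tcp_rot: [-3.141, -0.002, 0.001]
contact_force: [-0.9, 0.2, 0.5]
opening: 0.501
grasp_force: 0.0
```

Call:
{"method": "carry_out", "body": {
  "targets": [
    {"dp":[-2,30,0],"yaw":0},
    {"dp":[-5,80,0],"yaw":0},
    {"dp":[-9,135,0],"yaw":0},
    {"dp":[-13,190,0],"yaw":0},
    {"dp":[-17,245,0],"yaw":0},
    {"dp":[-20,300,0],"yaw":0},
    {"dp":[-24,355,0],"yaw":0},
    {"dp":[-27,410,0],"yaw":0},
    {"dp":[-30,460,0],"yaw":0},
    {"dp":[-32,500,0],"yaw":0},
    {"dp":[-32.2,523,0],"yaw":0},
    {"dp":[-32.2,523,0],"yaw":0}
  ]
}}

```text
clock: 9.62
eef_pos: [482.1, -344.8, 241.7]
tcp_rot: [3.142, -0.0, -0.001]
contact_force: [-0.2, -0.5, -0.1]
opening: 0.498
grasp_force: 0.0
```

Call:
{"method": "carry_out", "body": {
  "targets": [
    {"dp":[0,0,25],"yaw":0},
    {"dp":[0,0,60],"yaw":0},
    {"dp":[0,0,95],"yaw":0},
    {"dp":[0,0,125],"yaw":0},
    {"dp":[0,0,140],"yaw":0},
    {"dp":[0,0,146],"yaw":0},
    {"dp":[0,0,146],"yaw":0},
    {"dp":[0,0,146],"yaw":0}
  ]
}}

```text
clock: 10.62
eef_pos: [482.7, -344.3, 96.4]
tcp_rot: [3.141, -0.001, 0.001]
contact_force: [-0.0, -0.6, -0.1]
opening: 0.503
grasp_force: 0.0
```

Call:
{"method": "carry_out", "body": {
  "targets": [
    {"dp":[0,0,0],"yaw":0},
    {"dp":[0,0,0],"yaw":0},
    {"dp":[0,0,0],"yaw":0},
    {"dp":[0,0,0],"yaw":0},
    {"dp":[0,0,0],"yaw":0},
    {"dp":[0,0,0],"yaw":0}
  ],
  "fingers": -1,
  "grip_force": 40
}}

```text
clock: 11.38
eef_pos: [482.5, -344.3, 95.9]
tcp_rot: [3.141, -0.001, 0.001]
contact_force: [-0.6, 2.1, 6.4]
opening: 0.158
grasp_force: 39.1
```

Call:
{"method": "carry_out", "body": {
  "targets": [
    {"dp":[0,0,-25],"yaw":0},
    {"dp":[0,0,-70],"yaw":0},
    {"dp":[0,0,-120],"yaw":0},
    {"dp":[0,-20,-165],"yaw":0},
    {"dp":[2,-60,-190],"yaw":0},
    {"dp":[4,-110,-190],"yaw":0},
    {"dp":[7,-165,-190],"yaw":0},
    {"dp":[10,-220,-190],"yaw":0},
    {"dp":[14,-275,-190],"yaw":0},
    {"dp":[17,-330,-190],"yaw":0},
    {"dp":[20,-385,-190],"yaw":0},
    {"dp":[23,-440,-190],"yaw":0}
  ]
}}

```text
clock: 12.88
eef_pos: [504.5, 97.7, 285.3]
tcp_rot: [3.142, -0.0, 0.001]
contact_force: [1.1, -0.1, 0.4]
opening: 0.152
grasp_force: 39.1
```

Call:
{"method": "carry_out", "body": {
  "targets": [
    {"dp":[4,-55,0],"yaw":0},
    {"dp":[6,-105,0],"yaw":0},
    {"dp":[7.5,-145,0],"yaw":0},
    {"dp":[8.7,-168,0],"yaw":0},
    {"dp":[8.7,-175,0],"yaw":0},
    {"dp":[8.7,-175,30],"yaw":0},
    {"dp":[8.7,-175,60],"yaw":0},
    {"dp":[8.7,-175,80],"yaw":0},
    {"dp":[8.7,-175,94],"yaw":0},
    {"dp":[8.7,-175,94],"yaw":0},
    {"dp":[8.7,-175,94],"yaw":0}
  ]
}}

```text
clock: 14.25
eef_pos: [513.9, 270.9, 192.1]
tcp_rot: [-3.141, -0.001, 0.0]
contact_force: [-0.7, -0.2, -0.2]
opening: 0.159
grasp_force: 39.1
```

Run:
```python
from h import *
s=r.sense();print(s["eef_pos"],s["contact_force"])
c=r.get_calibration("wrist");f=r.grab_frame("wrist");np.save("pics/w4.npy",f)
cv2.imwrite("pics/w4.png",cv2.resize(f[90:290,130:380,::-1],(800,640),interpolation=cv2.INTER_CUBIC)[:600])
```

```text
[513.89682872 270.93955088 192.12509137] [-0.71626396 -0.21205534 -0.16131234]
```

View pics/w4.png

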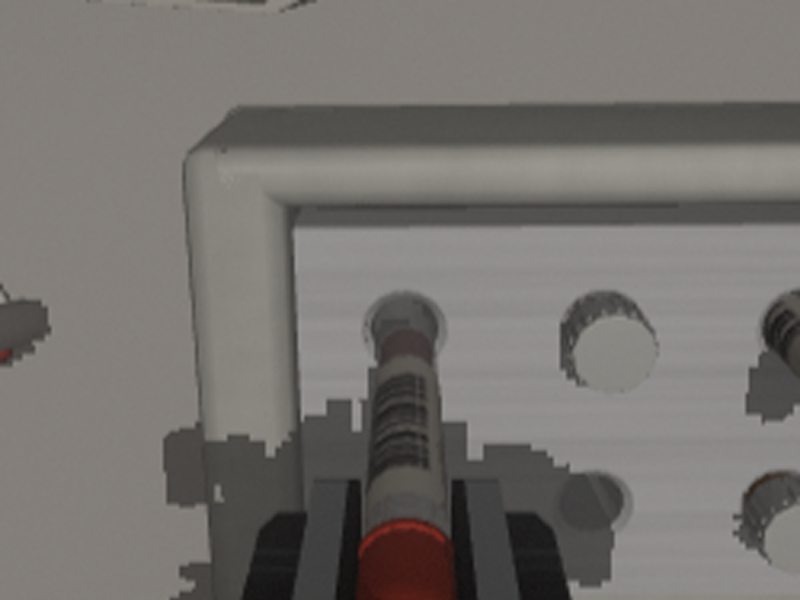

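The picture matches the previous placing, with the tube on the well's axis (404, 328). Lowering, then releasing.

Call:
{"method": "carry_out", "body": {
  "targets": [
    {"dp":[0,0,12],"yaw":0},
    {"dp":[0,0,24],"yaw":0},
    {"dp":[0,0,36],"yaw":0},
    {"dp":[0,0,48],"yaw":0},
    {"dp":[0,0,58],"yaw":0},
    {"dp":[0,0,65],"yaw":0},
    {"dp":[0,0,65],"yaw":0},
    {"dp":[0,0,65],"yaw":0}
  ]
}}

```text
clock: 15.3
eef_pos: [513.4, 271.1, 126.3]
tcp_rot: [-3.142, -0.0, 0.001]
contact_force: [-0.2, -0.7, 0.2]
opening: 0.158
grasp_force: 39.1
```

Call:
{"method": "carry_out", "body": {
  "targets": [
    {"dp":[0,0,0],"yaw":0},
    {"dp":[0,0,0],"yaw":0},
    {"dp":[0,0,0],"yaw":0},
    {"dp":[0,0,0],"yaw":0},
    {"dp":[0,0,-15],"yaw":0},
    {"dp":[0,0,-45],"yaw":0},
    {"dp":[0,0,-85],"yaw":0},
    {"dp":[0,0,-115],"yaw":0},
    {"dp":[0,0,-115],"yaw":0}
  ],
  "fingers": 0
}}

```text
clock: 16.42
eef_pos: [514.9, 271.8, 245.0]
tcp_rot: [-3.139, -0.005, 0.001]
contact_force: [0.3, -0.5, -0.7]
opening: 0.5
grasp_force: 0.0
```

Run:
```python
from h import *
s=r.sense();print(s["eef_pos"],s["contact_force"])
c=r.get_calibration("wrist");f=r.grab_frame("wrist");np.save("pics/w5.npy",f)
import pickle;pickle.dump(c,open("w5.pkl","wb"))
S=r.grab_frame("side")
o=np.zeros((600,800,3),np.uint8)
o[:384,:512]=f[:,:,::-1];o[384:600,:288]=cv2.resize(S[150:210,200:280,::-1],(288,216),interpolation=cv2.INTER_CUBIC)
cv2.imwrite("pics/w5.png",o)
```

```text
[514.86149924 271.81143878 245.02806948] [ 0.29965888 -0.45431648 -0.70574399]
```

View pics/w5.png

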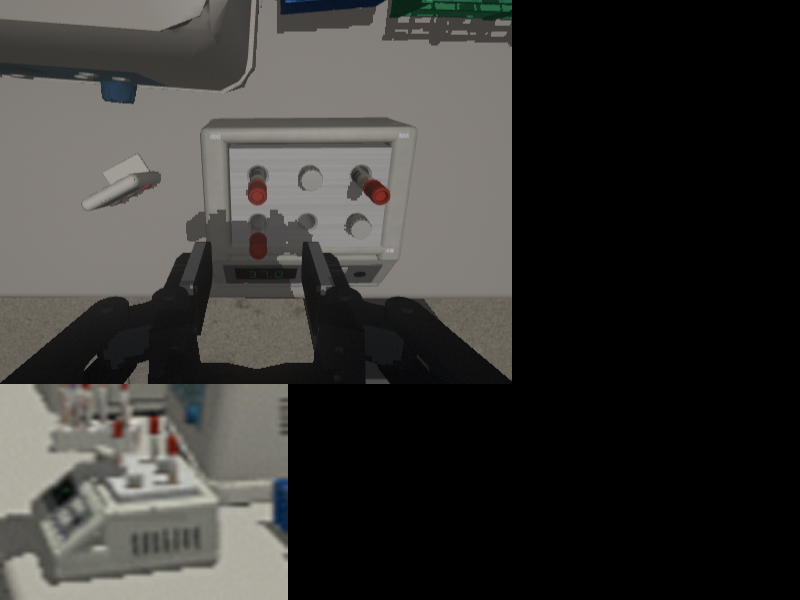

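Both fresh tubes stand in the wells, with cap tops at (257,195) and (378,195). The test cap is at (258,245).

Run:
```python
from h import *
import pickle;c=pickle.load(open("w5.pkl","rb"))
for u in((257,196),(378.5,195.5),(258,246)):print(ray(c,u,146.5))
print(r.sense()["eef_pos"])
f=np.load("pics/w5.npy")[160:260,230:400].astype(int)
m=((f[...,0]>110)&(f[...,1]<70)).astype(np.uint8)
```

```text
[513.53248669 271.9960895 ]
[514.02657829 182.53937598]
[472.41325685 271.19986181]
[513.29040537 271.01697677 241.83125338]
```

Call:
{"method": "carry_out", "body": {
  "targets": [
    {"dp":[-20,0.4,0],"yaw":0},
    {"dp":[-44.8,0.4,0],"yaw":0},
    {"dp":[-44.8,0.4,15],"yaw":0},
    {"dp":[-44.8,0.4,45],"yaw":0},
    {"dp":[-44.8,0.4,80],"yaw":0},
    {"dp":[-44.8,0.4,108],"yaw":0},
    {"dp":[-44.8,0.4,119],"yaw":0},
    {"dp":[-44.8,0.4,119],"yaw":0},
    {"dp":[-44.8,0.4,119],"yaw":0}
  ]
}}

```text
clock: 17.65
eef_pos: [469.3, 270.9, 123.0]
tcp_rot: [-3.141, -0.001, 0.001]
contact_force: [-0.1, 0.9, 0.3]
opening: 0.5
grasp_force: 0.0
```

Call:
{"method": "carry_out", "body": {
  "targets": [
    {"dp":[0,0,0],"yaw":0},
    {"dp":[0,0,0],"yaw":0},
    {"dp":[0,0,0],"yaw":0},
    {"dp":[0,0,0],"yaw":0},
    {"dp":[0,0,0],"yaw":0},
    {"dp":[0,0,0],"yaw":0}
  ],
  "fingers": -1,
  "grip_force": 40
}}

```text
clock: 18.4
eef_pos: [469.2, 270.9, 123.2]
tcp_rot: [-3.141, -0.002, 0.001]
contact_force: [-0.0, -0.1, 6.3]
opening: 0.158
grasp_force: 39.1
```

Call:
{"method": "carry_out", "body": {
  "targets": [
    {"dp":[0,0,-20],"yaw":0},
    {"dp":[0,0,-60],"yaw":0},
    {"dp":[0,0,-105],"yaw":0},
    {"dp":[0,0,-145],"yaw":0},
    {"dp":[0,0,-165],"yaw":0},
    {"dp":[-3,30,-165],"yaw":0},
    {"dp":[-8,80,-165],"yaw":0},
    {"dp":[-14,135,-165],"yaw":0},
    {"dp":[-20,190,-165],"yaw":0},
    {"dp":[-26,245,-165],"yaw":0},
    {"dp":[-32,300,-165],"yaw":0},
    {"dp":[-38,350,-165],"yaw":0}
  ]
}}

```text
clock: 19.9
eef_pos: [430.2, -81.2, 287.5]
tcp_rot: [3.141, -0.001, 0.001]
contact_force: [0.7, 0.6, 0.2]
opening: 0.159
grasp_force: 39.1
```

Call:
{"method": "carry_out", "body": {
  "targets": [
    {"dp":[-5,50,0],"yaw":-3},
    {"dp":[-11,100,0],"yaw":-6},
    {"dp":[-17,150,0],"yaw":-9},
    {"dp":[-22,200,0],"yaw":-11},
    {"dp":[-26,225,20],"yaw":-11},
    {"dp":[-26,233,60],"yaw":-11},
    {"dp":[-26,233,105],"yaw":-11},
    {"dp":[-26,233,145],"yaw":-11},
    {"dp":[-26,233,170],"yaw":-11},
    {"dp":[-26,233,178],"yaw":-11},
    {"dp":[-26,233,178],"yaw":-11}
  ]
}}

```text
clock: 21.28
eef_pos: [405.0, -312.5, 109.4]
tcp_rot: [-3.141, 0.0, 0.193]
contact_force: [0.4, 0.4, 0.3]
opening: 0.155
grasp_force: 39.1
```

Run:
```python
from h import *
s=r.sense();print(s["eef_pos"],s["tcp_rot"],s["contact_force"])
f=r.grab_frame("wrist");S=r.grab_frame("side")
o=np.zeros((600,800,3),np.uint8)
o[:384,:512]=f[:,:,::-1];o[320:600,520:800]=cv2.resize(S[180:280,200:300,::-1],(280,280),interpolation=cv2.INTER_CUBIC)
cv2.imwrite("pics/w6.png",o)
```

```text
[ 404.9985041  -312.4535109   109.43502839] [-3.14136198e+00  1.97730847e-04  1.92739253e-01] [0.3722324  0.37329154 0.3280865 ]
```

View pics/w6.png

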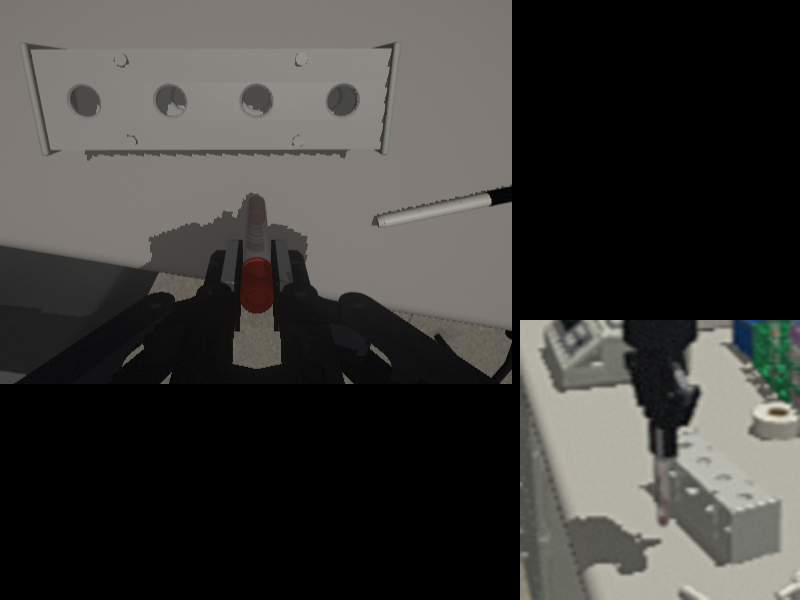

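The tube hangs in front of the rack, square to it between the middle holes, with the marker clear. I'll push its lower end against the rack's front edge to turn it in the fingers.

Call:
{"method": "carry_out", "body": {
  "targets": [
    {"dp":[20,0,0],"yaw":0},
    {"dp":[35,0,0],"yaw":0},
    {"dp":[43,0,0],"yaw":0},
    {"dp":[51,0,0],"yaw":0},
    {"dp":[59,0,0],"yaw":0},
    {"dp":[67,0,0],"yaw":0},
    {"dp":[67,0,0],"yaw":0}
  ],
  "grip_force": 25
}}

```text
clock: 22.25
eef_pos: [471.4, -299.4, 109.4]
tcp_rot: [-3.142, -0.001, 0.193]
contact_force: [-2.7, 0.5, 2.0]
opening: 0.161
grasp_force: 40.0
```

Call:
{"method": "carry_out", "body": {
  "targets": [
    {"dp":[8,0,3],"yaw":0},
    {"dp":[16,0,7],"yaw":0},
    {"dp":[24,0,11],"yaw":0},
    {"dp":[32,0,15],"yaw":0},
    {"dp":[40,0,19],"yaw":0},
    {"dp":[47,0,23],"yaw":0},
    {"dp":[54,0,26],"yaw":0},
    {"dp":[54,0,26],"yaw":0}
  ]
}}

```text
clock: 23.25
eef_pos: [524.4, -289.2, 83.1]
tcp_rot: [3.141, -0.0, 0.193]
contact_force: [-0.0, 0.5, 0.7]
opening: 0.156
grasp_force: 24.4
```

Call:
{"method": "carry_out", "body": {
  "targets": [
    {"dp":[0,0,0],"yaw":0},
    {"dp":[0,0,0],"yaw":0},
    {"dp":[0,0,-10],"yaw":0},
    {"dp":[0,0,-40],"yaw":0},
    {"dp":[0,0,-85],"yaw":0},
    {"dp":[0,0,-130],"yaw":0},
    {"dp":[0,0,-170],"yaw":0},
    {"dp":[0,0,-190],"yaw":0},
    {"dp":[0,0,-190],"yaw":0},
    {"dp":[0,0,-190],"yaw":0}
  ],
  "grip_force": 70,
  "fingers": -1
}}

```text
clock: 24.5
eef_pos: [523.2, -289.0, 272.4]
tcp_rot: [-3.141, 0.001, 0.193]
contact_force: [0.1, 0.3, -1.0]
opening: 0.135
grasp_force: 68.0
```

Run:
```python
from h import *
s=r.sense();print(s["eef_pos"],s["tcp_rot"],s["contact_force"])
f=r.grab_frame("wrist");S=r.grab_frame("side")
import pickle
np.save("pics/s7.npy",S);pickle.dump((r.get_calibration("side"),r.get_calibration("wrist")),open("c7.pkl","wb"))
o=np.zeros((600,800,3),np.uint8)
o[:384,:512]=f[:,:,::-1];o[200:600,400:800]=cv2.resize(S[160:240,230:310,::-1],(400,400),interpolation=cv2.INTER_CUBIC)
cv2.imwrite("pics/w7.png",o)
```

```text
[ 523.16325728 -289.00425596  272.44638133] [-3.14082066e+00  8.44541135e-04  1.92609945e-01] [ 0.07478047  0.27910566 -0.97763134]
```

View pics/w7.png

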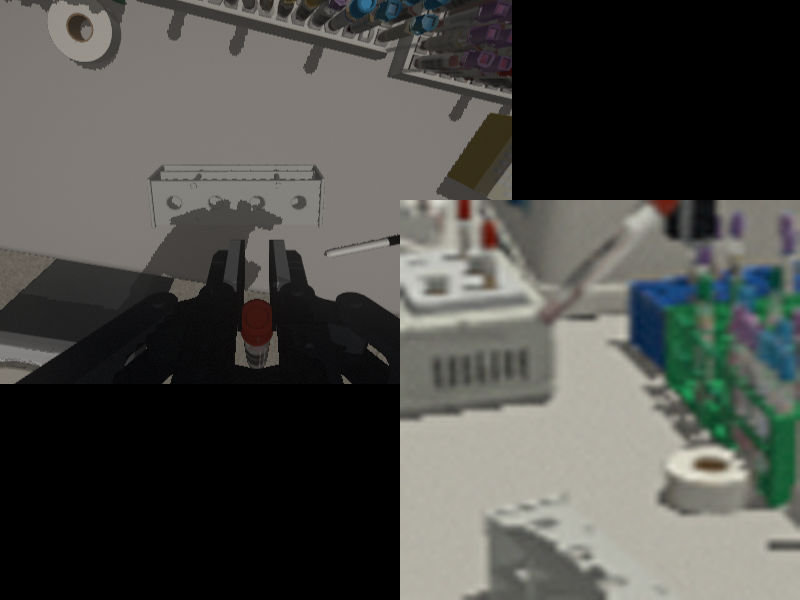

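The tube is held tipped. In the side crop it runs from its foot at (547,318) to the cap's top at about (668,205). I'll measure the tilt.

```bash
cat >> h.py <<'E'
def plane(c,uv,p,n):
    R=cv2.Rodrigues(np.array(c["rvec"],float))[0];t=np.array(c["tvec"],float).ravel();o=-R.T@t
    d=R.T@np.array([(uv[0]-c["cx"])/c["fx"],(uv[1]-c["cy"])/c["fy"],1]);return o+d*((p-o)@n)/(d@n)
E
python3 - <<'E'
from h import *
import pickle;c,_=pickle.load(open("c7.pkl","rb"))
p=np.array([523.2,-289,272.4]);u=np.array([np.cos(.193),np.sin(.193),0]);n=np.array([-u[1],u[0],0])
P=[plane(c,(np.array(q)-[400,200]+.5)/5-.5+[230,160],p,n) for q in((547,318),(650,218),(668,205))]
for q in P:print(q,(q-p)@u,q[2]-p[2])
for a,b in((0,1),(0,2)):
    d=P[b]-P[a];print(np.degrees(np.arctan2(d@u,d[2])),np.linalg.norm(d))
E
```

```text
[ 434.26710173 -306.38038785  233.3649179 ] -90.61533135504813 -39.03508210312481
[ 498.3925771  -293.84817925  281.7906275 ] -25.276729874882673 9.390627497078754
[ 509.74839396 -291.62888239  287.73908896] -13.706083605671278 15.339088955664522
53.456003696518145 81.32762257478774
54.74002061518505 94.18908040588096
```

The tilt is about 54 degrees, a little short. I'll lay the foot on the rack's top plate and press down to tip it further.

Call:
{"method": "carry_out", "body": {
  "targets": [
    {"dp":[20,0,20],"yaw":0},
    {"dp":[20,0,60],"yaw":0},
    {"dp":[20,0,100],"yaw":0},
    {"dp":[20,0,140],"yaw":0},
    {"dp":[20,0,160],"yaw":0},
    {"dp":[20,0,168],"yaw":0},
    {"dp":[20,0,174],"yaw":0},
    {"dp":[20,0,180],"yaw":0},
    {"dp":[20,0,186],"yaw":0},
    {"dp":[20,0,192],"yaw":0},
    {"dp":[20,0,198],"yaw":0},
    {"dp":[20,0,200],"yaw":0}
  ],
  "grip_force": 40,
  "fingers": -1
}}

```text
clock: 26.1
eef_pos: [543.2, -285.3, 72.8]
tcp_rot: [-3.141, 0.0, 0.193]
contact_force: [-0.4, 0.1, 2.4]
opening: 0.135
grasp_force: 67.6
```

Call:
{"method": "carry_out", "body": {
  "targets": [
    {"dp":[0,0,0],"yaw":0},
    {"dp":[0,0,0],"yaw":0},
    {"dp":[0,0,0],"yaw":0},
    {"dp":[0,0,-10],"yaw":0},
    {"dp":[0,0,-40],"yaw":0},
    {"dp":[0,0,-85],"yaw":0},
    {"dp":[0,0,-130],"yaw":0},
    {"dp":[0,0,-170],"yaw":0},
    {"dp":[0,0,-200],"yaw":0},
    {"dp":[0,0,-200],"yaw":0},
    {"dp":[0,0,-200],"yaw":0}
  ],
  "grip_force": 80,
  "fingers": -1
}}

```text
clock: 27.48
eef_pos: [543.1, -285.2, 272.9]
tcp_rot: [-3.141, 0.0, 0.193]
contact_force: [-0.8, 0.5, -0.8]
opening: 0.13
grasp_force: 77.7
```

Run:
```python
from h import *
s=r.sense();print(s["eef_pos"],s["tcp_rot"],s["grasp_force"])
S=r.grab_frame("side");o=cv2.resize(S[150:240,220:340,::-1],(800,600),interpolation=cv2.INTER_CUBIC)
cv2.imwrite("pics/w8.png",o)
```

```text
[ 543.14314447 -285.18226008  272.90524145] [-3.14130537e+00  3.86364079e-05  1.92735272e-01] 77.6751186549518
```

View pics/w8.png

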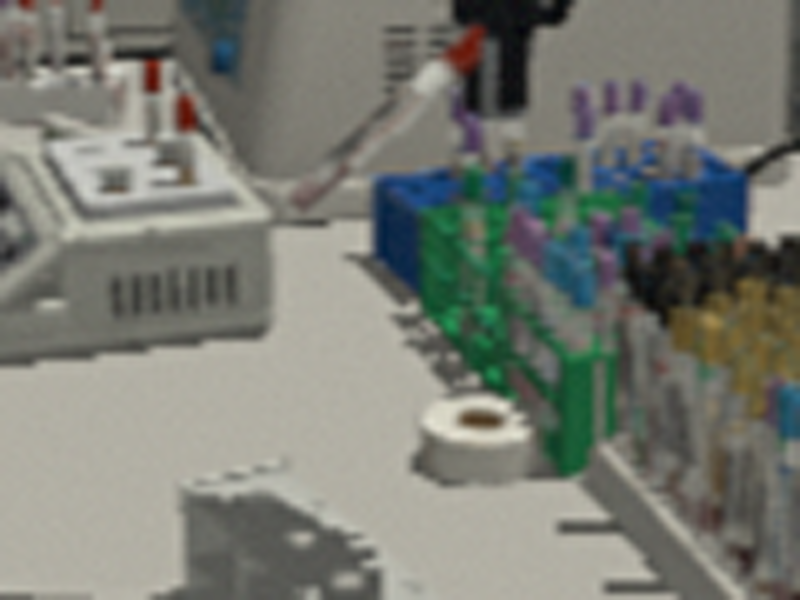

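Run:
```python
from h import *
c=r.get_calibration("side")
p=np.array([543.1,-285.2,272.9]);u=np.array([np.cos(.193),np.sin(.193),0]);n=np.array([-u[1],u[0],0])
P=[plane(c,(np.array(q)+.5)*.15-.5+[220,150],p,n) for q in((298,200),(437,77),(475,38))]
for q in P:print((q-p)@u,q[2]-p[2])
for a,b in((0,1),(0,2)):
    d=P[b]-P[a];print(np.degrees(np.arctan2(d@u,d[2])),np.linalg.norm(d))
```

```text
-94.35603436987958 -31.58255390800963
-27.738561173865214 12.462268328923415
-9.302748940531458 27.03627923733984
56.528908935077666 79.86134296957898
55.42533887867537 103.29680034564711
```

```bash
cat > snap.py <<'E'
from h import *
import sys
np.save(f"pics/d{sys.argv[1]}.npy",r.grab_frame("side"));s=r.sense();print(s["eef_pos"],s["contact_force"],s["grasp_force"],s["opening"])
E
python3 snap.py 0
```

```text
[ 542.7976117  -285.0431579   271.98417705] [-0.44451787 -0.35950296 -0.54636112] 77.6799948290045 0.12943129768171804
```

Call:
{"method": "carry_out", "body": {
  "targets": [
    {"dp":[0,0,20],"yaw":0},
    {"dp":[0,0,60],"yaw":0},
    {"dp":[0,0,100],"yaw":0},
    {"dp":[0,0,140],"yaw":0},
    {"dp":[0,0,160],"yaw":0},
    {"dp":[0,0,172],"yaw":0},
    {"dp":[0,0,172],"yaw":0},
    {"dp":[0,0,172],"yaw":0}
  ],
  "grip_force": 40,
  "fingers": -1
}}

```text
clock: 28.58
eef_pos: [543.9, -285.7, 102.0]
tcp_rot: [3.141, -0.001, 0.193]
contact_force: [0.9, -0.1, -0.1]
opening: 0.131
grasp_force: 77.7
```

```bash
python3 snap.py 1
cat > tilt.py <<'E'
from h import *
import sys
# tube line in frame a against background frame b, tool pose given
def tilt(a,b,p):
    A=np.load(f"pics/d{a}.npy").astype(int);B=np.load(f"pics/d{b}.npy").astype(int)
    u=np.array([np.cos(.193),np.sin(.193),0]);n=np.array([-u[1],u[0],0]);p=np.array(p,float);c=r.get_calibration("side")
    m=np.abs(A-B).sum(2)>30;pts=[]
    v,w=np.nonzero(m)
    for y,x in zip(v,w):
        q=plane(c,(x,y),p,n)-p;U,Z=q@u,q[2]
        if -115<U<-24 and -75<Z<60:pts.append((U,Z))
    pts=np.array(pts,float);print("n",len(pts))
    vx,vy,x0,y0=cv2.fitLine(pts.astype(np.float32),cv2.DIST_HUBER,0,.01,.01).ravel()
    s=np.sign(vx);print("tilt",np.degrees(np.arctan2(vx*s,vy*s)),"z at u=0",y0-x0*vy/vx,"foot u",np.percentile(pts[:,0],2),"z",y0+(np.percentile(pts[:,0],2)-x0)*vy/vx)
    for k in range(-112,-24,8):
        z=pts[(pts[:,0]>=k)&(pts[:,0]<k+8),1]
        if len(z):print(k+4,len(z),z.min().round(),z.mean().round(),z.max().round())
a,b=sys.argv[1:3];tilt(a,b,[float(x) for x in sys.argv[3:]])
E
python3 tilt.py 0 1 543.1 -285.2 272.9
```

```text
[ 543.94782637 -285.76199016  102.24629027] [ 0.4564757  -0.46002299  0.45371091] 77.68258744461491 0.12953345072820394
n 349
tilt 1.3822161 z at u=0 1517.2064 foot u -92.25096894489711 z -2306.0495618582645
-100 2 -32.0 -30.0 -29.0
-92 17 -37.0 -29.0 -21.0
-84 11 -34.0 -26.0 -20.0
-76 16 -30.0 -21.0 -10.0
-68 11 -25.0 -14.0 -5.0
-60 16 -20.0 -9.0 2.0
-52 10 -13.0 -3.0 5.0
-44 59 -72.0 -5.0 58.0
-36 85 -73.0 -3.0 60.0
-28 122 -75.0 -6.0 59.0
```

Call:
{"method": "carry_out", "body": {
  "targets": [
    {"dp":[0,0,5],"yaw":0},
    {"dp":[0,0,10],"yaw":0},
    {"dp":[0,0,15],"yaw":0},
    {"dp":[0,0,15],"yaw":0}
  ]
}}

```text
clock: 29.12
eef_pos: [542.8, -285.3, 85.7]
tcp_rot: [-3.141, 0.001, 0.193]
contact_force: [-1.0, 0.1, 1.4]
opening: 0.13
grasp_force: 78.8
```

Call:
{"method": "carry_out", "body": {
  "targets": [
    {"dp":[0,0,5],"yaw":0},
    {"dp":[0,0,10],"yaw":0},
    {"dp":[0,0,15],"yaw":0},
    {"dp":[0,0,15],"yaw":0}
  ]
}}

```text
clock: 29.62
eef_pos: [542.9, -285.3, 70.8]
tcp_rot: [-3.141, 0.001, 0.193]
contact_force: [-1.5, -1.3, 2.0]
opening: 0.131
grasp_force: 80.3
```

```bash
python3 snap.py 2
sed -i 's/-115<U<-24/-125<U<-46/' tilt.py
python3 tilt.py 2 0 543.5 -285.4 72.2;python3 tilt.py 1 0 543.9 -285.7 102.2
```

```text
[ 542.85084134 -285.36560545   70.93935898] [-1.89802411 -0.48814003  1.88332686] 80.25466561317444 0.13115721724153048
n 236
tilt 144.14803 z at u=0 -105.93612 foot u -122.09764313650695 z 63.03312749821285
-108 11 -12.0 8.0 39.0
-100 20 -17.0 14.0 37.0
-92 23 -22.0 7.0 35.0
-84 37 -34.0 3.0 34.0
-76 24 -35.0 -4.0 21.0
-68 28 -32.0 -8.0 13.0
-60 25 -41.0 -7.0 17.0
-52 30 -46.0 -10.0 19.0
-44 15 -47.0 -12.0 18.0
n 222
tilt 140.38538 z at u=0 -113.01457 foot u -117.28932934877592 z 28.690299082639477
-108 7 1.0 6.0 9.0
-100 10 -43.0 -6.0 7.0
-92 34 -56.0 -22.0 5.0
-84 24 -57.0 -27.0 -0.0
-76 21 -59.0 -34.0 -8.0
-68 39 -62.0 -28.0 -2.0
-60 34 -70.0 -29.0 3.0
-52 31 -75.0 -28.0 9.0
-44 14 -56.0 -21.0 11.0
```

Call:
{"method": "carry_out", "body": {
  "targets": [
    {"dp":[0,0,-5],"yaw":0},
    {"dp":[0,0,-20],"yaw":0},
    {"dp":[0,0,-60],"yaw":0},
    {"dp":[0,0,-110],"yaw":0},
    {"dp":[0,0,-160],"yaw":0},
    {"dp":[0,0,-190],"yaw":0},
    {"dp":[0,0,-202],"yaw":0},
    {"dp":[0,0,-202],"yaw":0},
    {"dp":[0,0,-202],"yaw":0}
  ]
}}

```text
clock: 30.8
eef_pos: [542.7, -285.1, 271.8]
tcp_rot: [-3.14, 0.002, 0.193]
contact_force: [-0.2, 0.6, -0.9]
opening: 0.131
grasp_force: 77.6
```

```bash
python3 snap.py 3
python3 tilt.py 3 2 543.1 -285.2 272.9
```

```text
[ 542.66601609 -285.04309671  271.61416963] [ 0.54292893 -0.51489448 -0.20892445] 77.62324946183071 0.13065267117930676
n 86
tilt 50.727814 z at u=0 42.969563 foot u -96.19243080731668 z -35.68506678168333
-100 2 -35.0 -34.0 -32.0
-92 14 -37.0 -31.0 -24.0
-84 11 -34.0 -26.0 -20.0
-76 17 -30.0 -20.0 -10.0
-68 11 -23.0 -13.0 -5.0
-60 14 -20.0 -8.0 2.0
-52 10 -13.0 -5.0 4.0
-44 7 -14.0 -4.0 7.0
```

Call:
{"method": "carry_out", "body": {
  "targets": [
    {"dp":[0,0,80],"yaw":0},
    {"dp":[0,0,120],"yaw":0},
    {"dp":[0,0,155],"yaw":0},
    {"dp":[0,0,172],"yaw":0},
    {"dp":[0,0,172],"yaw":0}
  ],
  "grip_force": 25
}}

```text
clock: 31.48
eef_pos: [542.7, -285.1, 100.1]
tcp_rot: [-3.14, 0.002, 0.193]
contact_force: [0.8, 0.4, -0.0]
opening: 0.133
grasp_force: 77.6
```

Call:
{"method": "carry_out", "body": {
  "targets": [
    {"dp":[0,0,3],"yaw":0},
    {"dp":[0,0,6],"yaw":0},
    {"dp":[0,0,9],"yaw":0},
    {"dp":[0,0,12],"yaw":0}
  ]
}}

```text
clock: 31.98
eef_pos: [543.5, -285.5, 89.6]
tcp_rot: [3.141, -0.001, 0.193]
contact_force: [-0.4, -1.2, 0.6]
opening: 0.133
grasp_force: 78.5
```

Call:
{"method": "carry_out", "body": {
  "targets": [
    {"dp":[0,0,0],"yaw":0},
    {"dp":[0,0,0],"yaw":0}
  ],
  "fingers": -0.73,
  "grip_force": 25
}}

```text
clock: 32.22
eef_pos: [543.2, -285.4, 89.2]
tcp_rot: [-3.141, 0.0, 0.193]
contact_force: [-0.6, -0.0, 1.3]
opening: 0.138
grasp_force: 60.7
```

Call:
{"method": "carry_out", "body": {
  "targets": [
    {"dp":[0,0,0],"yaw":0}
  ],
  "fingers": -0.72
}}

```text
clock: 32.35
eef_pos: [543.3, -285.5, 89.3]
tcp_rot: [-3.142, 0.0, 0.193]
contact_force: [-0.3, 0.3, 0.8]
opening: 0.144
grasp_force: 50.5
```

Call:
{"method": "carry_out", "body": {
  "targets": [
    {"dp":[0,0,0],"yaw":0}
  ],
  "fingers": -0.705
}}

```text
clock: 32.48
eef_pos: [543.5, -285.5, 89.4]
tcp_rot: [3.142, -0.0, 0.193]
contact_force: [-0.9, 0.2, 0.3]
opening: 0.154
grasp_force: 36.0
```

Call:
{"method": "carry_out", "body": {
  "targets": [
    {"dp":[0,0,0],"yaw":0}
  ],
  "fingers": -0.698
}}

```text
clock: 32.6
eef_pos: [543.4, -285.5, 89.3]
tcp_rot: [3.142, -0.0, 0.193]
contact_force: [0.9, 0.1, 0.2]
opening: 0.151
grasp_force: 29.6
```

Call:
{"method": "carry_out", "body": {
  "targets": [
    {"dp":[0,0,4],"yaw":0},
    {"dp":[0,0,8],"yaw":0},
    {"dp":[0,0,12],"yaw":0},
    {"dp":[0,0,16],"yaw":0},
    {"dp":[0,0,19],"yaw":0},
    {"dp":[0,0,19],"yaw":0},
    {"dp":[0,0,19],"yaw":0}
  ],
  "fingers": -0.694
}}

```text
clock: 33.48
eef_pos: [543.2, -285.5, 70.3]
tcp_rot: [-3.141, 0.0, 0.193]
contact_force: [-0.5, 0.5, 0.0]
opening: 0.153
grasp_force: 25.2
```

Call:
{"method": "carry_out", "body": {
  "targets": [
    {"dp":[0,0,-5],"yaw":0},
    {"dp":[0,0,-20],"yaw":0},
    {"dp":[0,0,-60],"yaw":0},
    {"dp":[0,0,-110],"yaw":0},
    {"dp":[0,0,-160],"yaw":0},
    {"dp":[0,0,-190],"yaw":0},
    {"dp":[0,0,-203],"yaw":0},
    {"dp":[0,0,-203],"yaw":0},
    {"dp":[0,0,-203],"yaw":0}
  ]
}}

```text
clock: 34.6
eef_pos: [542.7, -285.1, 271.8]
tcp_rot: [-3.14, 0.002, 0.193]
contact_force: [-0.2, -0.3, -0.2]
opening: 0.155
grasp_force: 24.9
```

```bash
python3 snap.py 4
python3 tilt.py 4 2 543.1 -285.2 272.9
```

```text
[ 542.65629355 -285.06284466  271.65009918] [ 0.45732163  0.03456238 -0.20092968] 24.893954694271088 0.1497352886701024
n 80
tilt 55.921 z at u=0 40.16909 foot u -101.36047491529213 z -28.40294408930651
-108 1 -22.0 -22.0 -22.0
-100 8 -29.0 -22.0 -15.0
-92 11 -30.0 -24.0 -15.0
-84 6 -25.0 -18.0 -8.0
-76 14 -21.0 -10.0 -1.0
-68 9 -16.0 -7.0 1.0
-60 16 -12.0 -3.0 6.0
-52 10 -7.0 3.0 11.0
-44 5 -11.0 -1.0 10.0
```

Run:
```python
from h import *
import pickle
u=np.array([np.cos(.193),np.sin(.193),0]);n=np.array([-u[1],u[0],0])
_,c7=pickle.load(open("c7.pkl","rb"))
def rays(c,p,rows):
    for v in rows:
        out=[]
        for w in(0,20,40):
            R=cv2.Rodrigues(np.array(c["rvec"],float))[0];o=-R.T@np.array(c["tvec"]).ravel()
            d=R.T@np.array([0,(v-c["cy"])/c["fy"],1]);q=o+d*(p[2]+w-o[2])/d[2]-p;out.append(round(float(q@u),1))
        print(v,"u at z=0,20,40:",out)
rays(c7,np.array([523.2,-289,272.4]),(298,312,325,345,362))
s=r.sense();c=r.get_calibration("wrist");f=r.grab_frame("wrist");np.save("pics/w9.npy",f)
print(s["eef_pos"]);rays(c,s["eef_pos"],(298,312,325,345,362))
for v in range(280,384,4):print(v,f[v,257],(np.nonzero((f[v,200:310,0]>80)&(f[v,200:310,1]<60))[0]+200)[[0,-1]] if ((f[v,200:310,0]>80)&(f[v,200:310,1]<60)).any() else "")
```

```text
298 u at z=0,20,40: [-17.8, -2.9, 11.9]
312 u at z=0,20,40: [-25.7, -9.7, 6.3]
325 u at z=0,20,40: [-33.4, -16.2, 0.9]
345 u at z=0,20,40: [-45.6, -26.6, -7.7]
362 u at z=0,20,40: [-56.5, -35.9, -15.3]
[ 542.65629355 -285.06284466  271.65009918]
298 u at z=0,20,40: [-18.0, -3.1, 11.7]
312 u at z=0,20,40: [-26.0, -10.0, 6.1]
325 u at z=0,20,40: [-33.7, -16.5, 0.7]
345 u at z=0,20,40: [-45.9, -26.9, -8.0]
362 u at z=0,20,40: [-56.8, -36.2, -15.6]
280 [126 121 116] 
284 [124 119 115] 
288 [124 121 116] 
292 [124 119 115] 
296 [124 119 115] 
300 [101  95  89] 
304 [64 25 20] 
308 [61 23 19] 
312 [58 21 16] 
316 [58 22 18] 
320 [58 20 14] 
324 [58 22 18] 
328 [54 19 15] 
332 [64 23 18] 
336 [61 22 17] 
340 [57 21 17] 
344 [57 20 15] 
348 [56 18 13] 
352 [60 21 14] 
356 [68 67 65] 
360 [69 67 65] 
364 [67 67 65] 
368 [58 56 53] 
372 [12 11 11] 
376 [11 10 12] 
380 [ 9  9 10]
```

Run:
```python
from h import *
T=r.get_calibration("top");k=.64
for n,u,z in(("roll",(407,262),26),("timer",(228,371),40),("rack green corner",(415,250),30),("edge",(440,378),0),("edge",(360,405),0)):print(n,ray(T,(u[0]*k,u[1]*k),z))
```

```text
roll [602.08056764 -81.82833546]
timer [474.00092971 414.028823  ]
rack green corner [ 625.25025881 -112.29773621]
edge [296.68624577 -53.07436975]
edge [300.77950544 148.56684414]
```

Call:
{"method": "carry_out", "body": {
  "targets": [
    {"dp":[4,-35,0],"yaw":0},
    {"dp":[10,-85,0],"yaw":0},
    {"dp":[15,-135,0],"yaw":0},
    {"dp":[20,-185,0],"yaw":0},
    {"dp":[25,-215,0],"yaw":0},
    {"dp":[25,-224,20],"yaw":0},
    {"dp":[25,-224,60],"yaw":0},
    {"dp":[25,-224,100],"yaw":0},
    {"dp":[25,-224,140],"yaw":0},
    {"dp":[25,-224,175],"yaw":0},
    {"dp":[25,-224,200],"yaw":0},
    {"dp":[25,-224,215],"yaw":0}
  ]
}}

```text
clock: 36.2
eef_pos: [523.8, -60.7, 56.3]
tcp_rot: [-3.141, 0.003, 0.193]
contact_force: [0.2, 0.6, 0.3]
opening: 0.152
grasp_force: 24.9
```

Call:
{"method": "carry_out", "body": {
  "targets": [
    {"dp":[-20,0,5],"yaw":0},
    {"dp":[-40,0,10],"yaw":0},
    {"dp":[-42,0,18],"yaw":0},
    {"dp":[-44,0,26],"yaw":0},
    {"dp":[-46,0,34],"yaw":0},
    {"dp":[-48,0,40],"yaw":0},
    {"dp":[-50,0,44],"yaw":0},
    {"dp":[-50,0,44],"yaw":0}
  ]
}}

```text
clock: 37.2
eef_pos: [475.5, -70.3, 14.0]
tcp_rot: [-3.141, 0.001, 0.193]
contact_force: [0.9, -0.0, 0.6]
opening: 0.154
grasp_force: 25.2
```

Call:
{"method": "carry_out", "body": {
  "targets": [
    {"dp":[0,0,0],"yaw":0},
    {"dp":[0,0,0],"yaw":0},
    {"dp":[0,0,0],"yaw":0},
    {"dp":[0,0,0],"yaw":0}
  ],
  "fingers": -0.45
}}

```text
clock: 37.7
eef_pos: [476.0, -70.4, 14.4]
tcp_rot: [3.142, -0.0, 0.193]
contact_force: [-1.0, 0.4, -0.6]
opening: 0.271
grasp_force: 0.0
```

Run:
```python
from h import *
s=r.sense();print(s["eef_pos"],s["opening"],s["contact_force"])
c=r.get_calibration("wrist");f=r.grab_frame("wrist").astype(int);np.save("pics/w10.npy",f)
print(c["cx"])
for v in range(150,384,6):
    row=f[v,190:330];m=np.nonzero((row[:,0]>45)&(row[:,1]<.6*row[:,0]))[0]+190
    print(v,f[v,257],f[v,250],f[v,264],(m[0],m[-1],len(m)) if len(m) else "")
```

```text
[475.99880811 -70.38913586  14.36939922] 0.2712548051783194 [-0.99518771  0.38666125 -0.62526627]
256.4758624557913
150 [123 119 114] [123 118 114] [123 118 114] 
156 [124 119 115] [124 119 114] [123 119 114] 
162 [124 119 114] [123 119 114] [124 120 115] 
168 [124 119 115] [123 119 115] [124 119 114] 
174 [124 120 115] [122 118 113] [124 120 115] 
180 [124 120 115] [123 119 113] [124 119 115] 
186 [124 120 115] [123 119 114] [124 120 115] 
192 [124 120 115] [124 119 115] [124 119 113] 
198 [124 119 115] [123 118 114] [124 120 115] 
204 [123 118 114] [123 118 114] [123 119 114] 
210 [123 118 113] [123 118 114] [123 119 114] 
216 [124 119 114] [123 118 114] [123 118 114] 
222 [123 118 113] [123 118 113] [123 118 114] 
228 [123 119 114] [123 118 113] [123 118 114] 
234 [122 117 113] [124 119 114] [122 117 112] 
240 [122 118 113] [121 117 113] [121 117 112] 
246 [68 65 62] [121 117 112] [105 101  98] 
252 [119  44  35] [105  42  34] [72 32 27] (np.int64(245), np.int64(268), 24)
258 [62 29 25] [74 32 26] [94 36 29] (np.int64(242), np.int64(270), 29)
264 [100  37  30] [62 30 26] [95 37 31
[... 254 characters left out ...]
88 [60 22 17] [60 24 20] [59 24 19] (np.int64(243), np.int64(271), 29)
294 [62 26 21] [58 25 20] [57 19 16] (np.int64(244), np.int64(271), 28)
300 [75 55 51] [90 84 81] [104 102  98] 
306 [108 105 102] [95 93 90] [103 101  98] 
312 [107 105 102] [94 92 89] [102 100  98] 
318 [107 104 101] [94 92 90] [102 100  98] 
324 [108 105 102] [93 91 89] [103 101  99] 
330 [107 104 101] [76 74 71] [98 96 93] 
336 [76 74 70] [71 69 66] [75 72 70] 
342 [76 74 72] [70 68 66] [76 73 70] 
348 [26 24 24] [34 33 32] [29 29 27] 
354 [19 18 19] [25 25 25] [28 26 26] 
360 [22 21 21] [50 49 47] [18 17 17] 
366 [43 42 40] [46 44 43] [54 52 50] 
372 [15 15 16] [11 10 12] [10  9 12] 
378 [16 15 14] [6 9 8] [ 7 10  9]
```

Run:
```python
from h import *
s=r.sense();p=s["eef_pos"];c=r.get_calibration("wrist")
u=np.array([np.cos(.193),np.sin(.193)])
for uv,z in(((257,247),0),((257,247),7.5),((257,252),15),((257,298),14.5),((257,299),7.5)):print(uv,z,(ray(c,uv,z)-p[:2])@u)
```

```text
(257, 247) 0 1.4154210934309823
(257, 247) 7.5 5.451473602163487
(257, 252) 15 6.970456785612134
(257, 298) 14.5 -17.875417053885744
(257, 299) 7.5 -23.638708872316634
```

The tube lies flat and centred between the open fingers, with the cap's end 5 mm ahead of the TCP. I'll slide back to its middle and grip it lying.

Call:
{"method": "carry_out", "body": {
  "targets": [
    {"dp":[-12,0,0],"yaw":0},
    {"dp":[-24,0,0],"yaw":0},
    {"dp":[-36,0,0],"yaw":0},
    {"dp":[-48,0,0],"yaw":0},
    {"dp":[-48,0,3],"yaw":0},
    {"dp":[-48,0,3],"yaw":0},
    {"dp":[-48,0,3],"yaw":0}
  ]
}}

```text
clock: 38.62
eef_pos: [429.4, -79.6, 11.3]
tcp_rot: [3.141, -0.0, 0.193]
contact_force: [0.5, 0.1, -0.1]
opening: 0.276
grasp_force: 0.0
```

Call:
{"method": "carry_out", "body": {
  "targets": [
    {"dp":[0,0,0],"yaw":0},
    {"dp":[0,0,0],"yaw":0},
    {"dp":[0,0,0],"yaw":0},
    {"dp":[0,0,0],"yaw":0},
    {"dp":[0,0,0],"yaw":0},
    {"dp":[0,0,0],"yaw":0}
  ],
  "fingers": -1,
  "grip_force": 40
}}

```text
clock: 39.38
eef_pos: [429.0, -79.6, 11.4]
tcp_rot: [3.141, -0.0, 0.193]
contact_force: [1.4, 0.3, 2.5]
opening: 0.131
grasp_force: 39.8
```

Gripped at 40 N. Lifting 240 mm.

Call:
{"method": "carry_out", "body": {
  "targets": [
    {"dp":[0,0,-10],"yaw":0},
    {"dp":[0,0,-35],"yaw":0},
    {"dp":[0,0,-75],"yaw":0},
    {"dp":[0,0,-120],"yaw":0},
    {"dp":[0,0,-165],"yaw":0},
    {"dp":[0,0,-205],"yaw":0},
    {"dp":[0,0,-230],"yaw":0},
    {"dp":[0,0,-240],"yaw":0},
    {"dp":[0,0,-240],"yaw":0},
    {"dp":[0,0,-240],"yaw":0},
    {"dp":[0,0,-240],"yaw":0},
    {"dp":[0,0,-240],"yaw":0}
  ]
}}

```text
clock: 40.88
eef_pos: [428.5, -79.5, 250.6]
tcp_rot: [-3.141, 0.001, 0.193]
contact_force: [0.1, 0.1, -0.9]
opening: 0.13
grasp_force: 39.6
```

Run:
```python
from h import *
s=r.sense();p=s["eef_pos"];print(p,s["opening"],s["grasp_force"],s["clock"])
W=r.get_calibration("wrist");f=r.grab_frame("wrist").astype(int);S=r.grab_frame("side").astype(int);c=r.get_calibration("side")
red=lambda f,t:(f[...,0]>t)&(f[...,1]<.6*f[...,0])&(f[...,2]<.6*f[...,0])
v,w=np.nonzero(red(f,45)[:,225:290]);print("wrist red rows",v.min(),v.max(),"cols",w.min()+225,w.max()+225)
u=np.array([np.cos(.193),np.sin(.193),0]);n=np.array([-u[1],u[0],0])
ps=[plane(c,(x,y),p,n)-p for y,x in zip(*np.nonzero(red(S,60)))]
P=np.array([(q@u,q[2]) for q in ps]);P=P[(abs(P[:,0])<90)&(abs(P[:,1])<90)]
print("side red n",len(P),P.min(0),P.mean(0),P.max(0))
# fresh tubes: wrist/side cap check
for y in (146.5,):
  for q in((514.5,271),(514.5,181)):
    R=np.array(c["rvec"],float);uv=cv2.projectPoints(np.array([[*q,135.]]),R,np.array(c["tvec"],float),np.array([[c["fx"],0,c["cx"]],[0,c["fy"],c["cy"]],[0,0,1]]),None)[0].ravel()
    x,yv=np.round(uv).astype(int);print(uv,S[yv,x],red(S,60)[yv-4:yv+5,x-3:x+4].sum())
```

```text
[428.52115838 -79.52463736 250.64685692] 0.1302603300160438 39.60620820522308 40.875
wrist red rows 154 209 cols 240 272
side red n 54 [-77.2232843  -43.04096558] [5.18357283 2.82642564] [50.12413712 43.75457836]
[242.57132382 161.1571484 ] [102  47  39] 6
[247.30778944 166.7218469 ] [94 28 19] 9
```

Call:
{"method": "carry_out", "body": {
  "targets": [
    {"dp":[0,0,0],"yaw":0},
    {"dp":[0,0,0],"yaw":0},
    {"dp":[0,0,0],"yaw":0},
    {"dp":[0,0,0],"yaw":0},
    {"dp":[0,0,0],"yaw":0},
    {"dp":[0,0,0],"yaw":0},
    {"dp":[0,0,0],"yaw":0},
    {"dp":[0,0,0],"yaw":0}
  ]
}}

```text
clock: 41.98
eef_pos: [428.8, -79.6, 251.3]
tcp_rot: [3.142, -0.0, 0.193]
contact_force: [0.3, 0.9, -0.3]
opening: 0.128
grasp_force: 39.6
```

Run:
```python
from h import *
s=r.sense();p=s["eef_pos"];print(p,s["opening"],s["grasp_force"],s["clock"])
c=r.get_calibration("wrist");f=r.grab_frame("wrist").astype(int)
red=(f[...,0]>45)&(f[...,1]<.6*f[...,0])&(f[...,2]<.6*f[...,0])
v,w=np.nonzero(red[:,225:290]);print("rows",v.min(),v.max(),"cols",w.min()+225,w.max()+225)
K=np.array([[c["fx"],0,c["cx"]],[0,c["fy"],c["cy"]],[0,0,1]])
u=np.array([np.cos(.193),np.sin(.193),0]);g=p+[0,0,-4.5]
for th in(60,75,90,105):
    a=np.radians(th);t=u*np.sin(a)+np.array([0,0,np.cos(a)]);m=-u*np.cos(a)+np.array([0,0,np.sin(a)])
    pts=np.array([g+53*t-7.5*m,g+53*t+7.5*m,g+31*t+7.5*m])
    print(th,cv2.projectPoints(pts,np.array(c["rvec"],float),np.array(c["tvec"],float),K,None)[0][:,0,1])
```

```text
[428.82554177 -79.5759565  251.29176146] 0.12849162736309802 39.6065354347229 41.975
rows 154 209 cols 240 272
60 [168.8253335  200.30082782 236.52415288]
75 [151.68304552 170.55803808 217.91709906]
90 [145.27162816 152.56133964 203.980259  ]
105 [147.53322685 145.42126358 195.39116369]
```

```bash
python3 -c "
from rig import r
print(r.sign_off())"
```

```text
the job is handed in; nothing more can be done
None
```

Job handed in at about 42 s: both fresh tubes stand home in the back-left and back-right wells, and the test tube is held still about 85° from upright, its middle about 245 mm up. Pushing it over on the rack edge only reached about 58°, so I laid it on the worktop and regripped it at its middle; I also viewed 11 pictures against the limit of 10, and `sign_off` returned no verdict.

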